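# Demagnetise the nickel watch case

### The arm

A 6-joint arm with a two-finger parallel gripper is mounted at the origin on the work surface. World frame = base frame: x ahead of the robot, y to its left, z up, the work surface at z = 0. Lengths are in mm, angles in rad, forces in N, time in s.
With the tool pointing down it reaches from about 350 to 975 mm from the base axis. Payload 7.1 kg.
Tool frame: the origin (TCP) lies at the centre of the arm's flange, where the gripper is bolted on; the fingertips stand 182 mm ahead of it and the grasp point (between the pads) lies 163 mm ahead of it; z points along the fingers, y is the line along which they close (so a half turn about z gives the same grasp; the last joint's range is limited). The gripper opens to 88 mm and grips with 3 to 60 N. Pads are 20 mm wide; open, the fingers measure 115 mm over their backs; the gripper's body (75 mm by 178 mm) begins 61 mm behind the grasp point.
Start: joints at [1.102, 0.423, 1.63, -0, 1.089, -0.019], TCP at [271.709, 562.833, 404.675] pointing down, gripper open.
Joint ranges: [-3, 3], [-0.9, 2.11], [0.09, 2.58], [-1.31, 4.45], [0.11, 2.69], [-2.54, 2.54]. Speed limits (rad/s): [2.39, 2.39, 3.01, 3.14, 3.14, 3.14].

### API

Orientations are given as a rotation vector (axis times angle).
In Python, from workcell import readout, get_image, ctrl gives the robot as it stands.
- The arm moves only by the tool step_arm, never from a script. Its argument "targets" is a list that holds one entry, the list of rows, each a list of 7 numbers: the shift along the world's x, y, z as a fraction of full scale, then the turn, a rotation vector about the world's x, y, z as a fraction of full scale, then the opening, from 0 (shut) to 1 (fully open). In form: [[[dx, dy, dz, wx, wy, wz, claw], ...]]. A call has exactly 5 rows; each row shifts and turns the commanded pose from where the row before left it; what a row does not reach is not made up. Full scale, the value 1, is 0.05 m for a shift and 4 degrees for a turn. A row lasts 1/8 s, in which the tool goes at most 62.5 mm and 10.7 degrees, less where a joint would pass 70% of its speed; a pose out of reach is approached as far as the arm can. A call with a number of a shift or a turn outside -1 to 1 is refused whole. A call with a gripper value outside its range is refused whole. The fingers move at their own pace and stop on an object; the grip force is fixed at half the most. Time passes only in rows, so rows that do not move let the fingers close, or fill a call up. It gives the time, the measured TCP pose, the force, the opening and the grip force at its end, in the units of the state.
- readout.get_obs(): the state, without advancing time (a new reading comes with each control period).
- get_image(name): name is "scene" or "side" or "wrist"; returns a dict with "pixels" (480x640x3 uint8, red, green, blue), "intrinsics" (3x3 intrinsics, pixels), "extrinsics" (4x4, takes a point from world to camera coordinates). Camera axes: x right, y down, z forward; pixel columns grow to the right and rows downward; lengths in mm; the calibration is good to about 2 mm. A picture is of the moment at which its call begins. There is no depth.
- ctrl.close_job(): hands the job in; it is judged then, once.
The state is a dict: "t": time; "qpos": joint angles; "qvel": joint speeds; "joint_torque": joint torques, N m; "ee_pos": TCP position; "orientation": TCP orientation; "ft_force": force on the tool from outside, world axes, zero at the start; "moment": the same for the moment, N m; "width": finger opening in mm; "grasp_force": force on a finger pad.
Only numpy, scipy, OpenCV 4.12 (cv2) and the standard library are available. Lean on these libraries where they do the work, as an engineer would, in place of code of your own. Each camera call takes 0.05 s, during which the arm holds its last target. There are 200 camera calls.

### The job

Demagnetise the nickel watch case: set it down, without dropping it, flat and dial up in the middle of the white round pad on the blue demagnetiser, and let go of it. Then push the demagnetiser's red sprung plunger all the way down, keep it down for a moment, and let it come back up, with the case left on the pad. Leave the brass watch case where it lies.

Things in the scene. Friction and masses are not known exactly. Their poses are not given: they have to be found in the camera images.
- nickel_case: Loose pocket-watch case, silvery nickel, white dial, flat on the grey shelf, dial up, about 70 g. Round body 46 mm across, 13 mm thick (upright rim from 3 to 10 mm above the underside); crown and bow stick out on one side to 45 mm from the centre, 23 mm wide. Origin: centre of the round body's underside. x points to the bow, z up out of the dial; gripping across y clears the bow.
- demag_pad (a point): Centre of the upper surface of the white round pad (80 mm across, 3 mm proud) on top of the demagnetiser, a fixed blue box 110 mm (x) by 200 mm (y), 55 mm high. Axes: the box's own, z up. The pad's surface is 58 mm above the shelf. The red plunger's axis is at x = 0, y = +95 mm from this point, on the same box; its flat top, 32 mm across, is 19 mm above the pad's surface when up.
- plunger (a joint): The demagnetiser's red plunger: 0 m up, 0.010 m fully down; moves straight down, sprung, 2 N at first and 5 N at the end of its 10 mm stroke, where it meets a hard stop; comes back by itself. A dark collar 42 mm across round its foot stays 6 mm below its top even then. A cream timing instrument of like shape with a black plunger stands elsewhere: not that one.
- brass_case: Pocket-watch case of the same shape and size as the nickel one but of yellow brass with a closed plain brass lid instead of a dial, lying flat on the shelf: a bystander. Origin and axes as for the nickel one.
Mind the look-alikes: they are no part of the job. Of the things that look like the nickel_case, take the one that is farthest to the robot's right at the start.

How it is judged (in metres and radians):
On the way, in this order (a step that is already met when the one before it is completed fails the run):
1. the nickel case, still in the fingers, is brought down to within 15 mm of the pad's surface, over its middle (horizontal distance between nickel_case and demag_pad below 0.02 m and z of nickel_case in the frame of demag_pad below 0.015 m and contact force between the fingers and nickel_case above 0.5 N).
2. the nickel case lies flat, let go, within 17 mm of the pad's centre (horizontal distance between nickel_case and demag_pad below 0.017 m and z of nickel_case in the frame of demag_pad between -0.004 and 0.006 m and angle between nickel_case's own z axis and vertical below 0.175 rad and contact force between the fingers and nickel_case below 0.1 N and linear speed of nickel_case below 0.02 m/s), for 0.2 s.
3. the red plunger is pushed at least 8.5 of its 10 mm down for 0.2 s with the case on the pad (horizontal distance between nickel_case and demag_pad below 0.017 m and z of nickel_case in the frame of demag_pad between -0.004 and 0.006 m and angle between nickel_case's own z axis and vertical below 0.175 rad and value of joint plunger above 0.0085 m), for 0.2 s.
At the end, for the whole second after the job is handed in: The nickel case lies at rest on the white pad, dial up and flat within 10 degrees, its centre within 17 mm of the pad's centre, and the red plunger is up again (within 2 mm) (horizontal distance between nickel_case and demag_pad below 0.017 m and z of nickel_case in the frame of demag_pad between -0.004 and 0.006 m and angle between nickel_case's own z axis and vertical below 0.175 rad and linear speed of nickel_case below 0.02 m/s and value of joint plunger below 0.002 m); the robot touches nothing.
It fails at once if the brass case is moved more than 30 mm (distance of brass_case from where it was at the start of the episode above 0.03 m).
It also fails if it takes over 48 s, if anything falls off the work surface, if the arm or the gripper's body presses on something with over 40 N, if the wrist force passes 120 N, or if a joint passes its speed limit or range.

## Working session

There is one attempt and no reset: what is moved stays moved. The work goes in short steps, Python scripts to look and compute and a tool call to move; the robot and the scene stay as the last step left them, time stands still between calls to the robot, and variables do not carry over. Pictures are saved under pics/ and viewed, at most 10 in all, crops included, and the job is handed in when it is done.

Besides the shell and the picture viewer there is one more tool, called after ">>>" as name([rows], argument=value, ...), one row to a line, values as JSON. step_arm: Moves the arm, as the interface text tells. Shift numbers are shares of 0.05 m and turn numbers shares of 4 degrees, none past 1 either way. Its arguments: {"type":"object","properties":{"targets":{"type":"array"}},"required":["targets"]}

```bash
mkdir -p pics; cat > h.py <<'E'
import numpy as np,cv2
from workcell import readout,get_image,ctrl
def ray(im,u,v,z):
    K=np.array(im["intrinsics"]);E=np.array(im["extrinsics"])
    R=E[:3,:3];c=-R.T@E[:3,3];d=R.T@np.linalg.inv(K)@[u,v,1]
    return c+d*(z-c[2])/d[2]
def save(im,n): cv2.imwrite(n,im["pixels"][:,:,::-1])
E
python3 - <<'E'
from h import *
import pickle
d={}
for n in("scene","side","wrist"):
    d[n]=get_image(n)
    E=np.array(d[n]["extrinsics"]);print(n,(-E[:3,:3].T@E[:3,3]).round(),E[2,:3].round(2))
pickle.dump(d,open("d0.pkl","wb"))
save(d["scene"],"pics/s0.png");save(d["side"],"pics/d0.png")
print(readout.get_obs())
E
```

```text
scene [1121.  102. 1044.] [-0.51 -0.09 -0.86]
side [ 272. -845.  649.] [ 0.25  0.81 -0.53]
wrist [197. 600. 383.] [ 0.27 -0.13 -0.95]
{'t': 0.15, 'qpos': array([ 1.10204006e+00,  4.23674212e-01,  1.63050266e+00, -4.03075641e-05,
        1.08862052e+00, -1.89782161e-02]), 'qvel': array([ 0.00049433, -0.00073233, -0.00247461, -0.00029827,  0.00058308,
       -0.00099269]), 'joint_torque': array([-2.21513824e-04, -5.44981563e+01, -2.73921400e+01,  6.43064640e-02,
        2.04281247e-02, -5.77611490e-05]), 'ee_pos': array([271.59841691, 562.65975356, 404.07921463]), 'orientation': array([-7.00483546e-01, -3.06224000e+00,  1.84978558e-03]), 'ft_force': array([ 1.22454513, -0.55339623,  0.81231011]), 'moment': array([-0.0172541 ,  0.01189937, -0.02768323]), 'grasp_force': 0.0, 'width': 87.77577105841999}
```

View pics/s0.png

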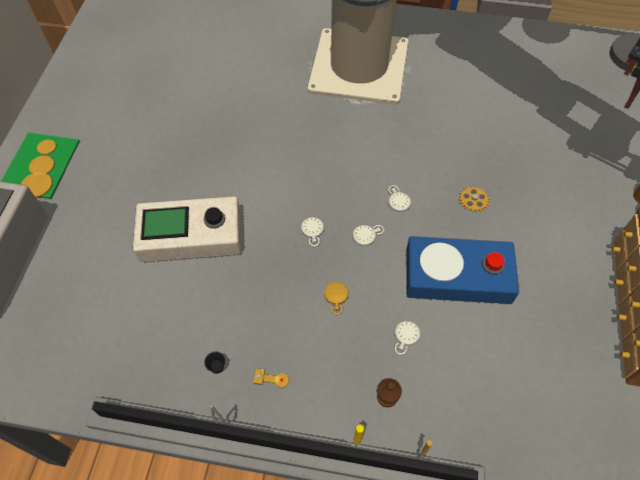

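View pics/d0.png

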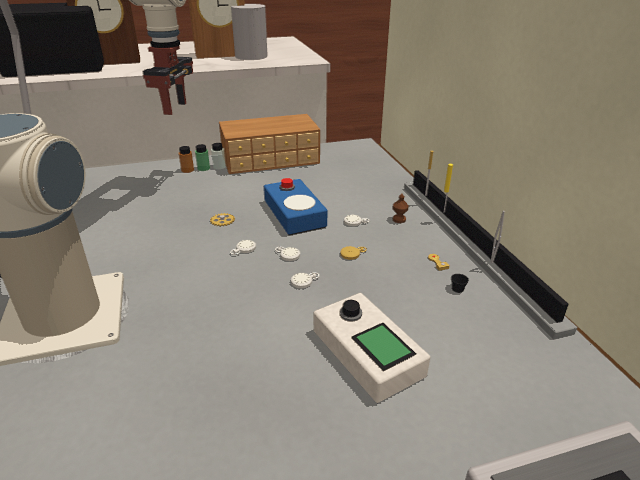

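Scene: silvery candidates lie at (312,227), (365,235), (400,200) and (407,332). Brass is at (337,293), the blue box's pad at (442,262), its red plunger at (495,262), and the cream look-alike at (187,228). The robot's right is −y, which is image left, so (312,227) is the likely pick. I'll measure and check it in a crop.

```bash
python3 - <<'E'
from h import *
import pickle
d=pickle.load(open("d0.pkl","rb"));s=d["scene"];q=d["side"]
for u,v in[(312,227),(365,235),(400,200),(407,332),(337,293)]: print("scene",u,v,ray(s,u,v,11).round())
for u,v in[(301,281),(290,254),(246,246),(353,220),(350,253)]: print("side",u,v,ray(q,u,v,11).round())
def bl(im,m,z,nm):
    n,l,st,c=cv2.connectedComponentsWithStats(m.astype(np.uint8))
    for i in range(1,n):
        if st[i,4]>150:
            cs=cv2.findContours((l==i).astype(np.uint8),0,2)[0][0]
            e=cv2.fitEllipse(cs); print(nm,st[i,4],np.round(e[0]),np.round(e[1]),ray(im,*e[0],z).round(1))
for nm,im in(("scene",s),("side",q)):
    p=im["pixels"].astype(int);r,g,b=p[...,0],p[...,1],p[...,2]
    m=(p.min(2)>190)&(np.arange(480)[:,None]>185)
    bl(im,m,58,nm+" white@58"); 
    bl(im,(r>150)&(g<60)&(b<60),77,nm+" red@77")
x=s["pixels"][180:350,280:430,::-1];y=q["pixels"][200:300,220:390,::-1]
cv2.imwrite("pics/c0.png",np.hstack([cv2.resize(x,(400,453),interpolation=2),cv2.resize(cv2.copyMakeBorder(y,0,0,0,0,0),(400,453))]))
E
```

```text
scene 312 227 [481. -28.  11.]
scene 365 235 [481.  80.  11.]
scene 400 200 [384. 140.  11.]
scene 407 332 [673. 183.  11.]
scene 337 293 [617.  45.  11.]
side 301 281 [476. -34.  11.]
side 290 254 [478.  72.  11.]
side 246 246 [385. 134.  11.]
side 353 220 [672. 179.  11.]
side 350 253 [613.  37.  11.]
scene white@58 163 [364. 235.] [14. 16.] [509.8  79.1  58. ]
scene white@58 1218 [441. 261.] [35. 42.] [541.8 228.2  58. ]
scene white@58 253 [407. 333.] [17. 19.] [694.4 180.   58. ]
scene red@77 192 [495. 260.] [14. 17.] [532.8 322.3  77. ]
side white@58 350 [299. 202.] [14. 31.] [541.  230.1  58. ]
side white@58 2937 [ 54. 311.] [ 76. 145.] [  6.6 -55.7  58. ]
side white@58 158 [302. 279.] [11. 22.] [464.7 -87.6  58. ]
side white@58 2541 [372. 336.] [ 59. 111.] [ 539.1 -278.6   58. ]
```

View pics/c0.png

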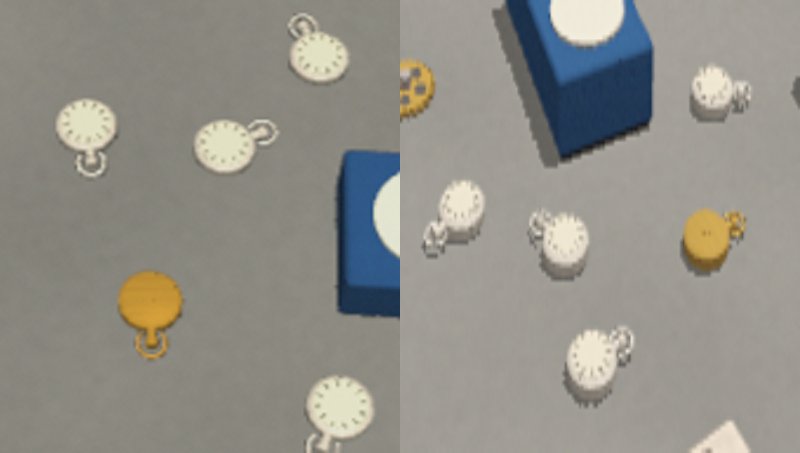

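The choice is confirmed: (312,227), silvery with a white dial, at about (480,−30), the most negative y. The bow points roughly to +x. Next I go above it.

>>> step_arm([
  [[0.28, -0.79, -0.12, 0, 0, 0.5, 1], [0.28, -0.79, -0.12, 0, 0, 0.5, 1], [0.28, -0.79, -0.12, 0, 0, 0.5, 1], [0.28, -0.79, -0.12, 0, 0, 0.5, 1], [0.28, -0.79, -0.12, 0, 0, 0.5, 1]],
])

```text
t: 0.78
ee_pos: [341.9, 364.0, 374.4]
orientation: [-0.429, -3.112, 0.0]
ft_force: [-0.3, 0.5, -0.4]
width: 87.5
grasp_force: 0.0
```

>>> step_arm([
  [[0.28, -0.79, -0.12, 0, 0, 0.5, 1], [0.28, -0.79, -0.12, 0, 0, 0.5, 1], [0.28, -0.79, -0.12, 0, 0, 0.5, 1], [0.28, -0.79, -0.12, 0, 0, 0.5, 1], [0.28, -0.79, -0.12, 0, 0, 0.5, 1]],
])

```text
t: 1.4
ee_pos: [412.0, 166.5, 344.5]
orientation: [0.156, 3.138, 0.0]
ft_force: [0.1, 0.0, -1.2]
width: 87.7
grasp_force: 0.0
```

>>> step_arm([
  [[0.28, -0.79, -0.12, 0, 0, 0.5, 1], [0.28, -0.79, -0.12, 0, 0, 0.5, 1], [0.28, -0.79, -0.12, 0, 0, 0.5, 1], [0.28, -0.79, -0.12, 0, 0, 0.5, 1], [0.28, -0.79, -0.12, 0, 0, 0.5, 1]],
])

```text
t: 2.02
ee_pos: [482.0, -31.1, 314.4]
orientation: [-0.117, 3.139, 0.0]
ft_force: [0.3, 0.8, -0.2]
width: 87.7
grasp_force: 0.0
```

```bash
python3 - <<'E'
from h import *
import pickle
from scipy.spatial.transform import Rotation as R
w=get_image("wrist");pickle.dump(w,open("w1.pkl","wb"));save(w,"pics/w1.png")
o=readout.get_obs();M=R.from_rotvec(o["orientation"]).as_matrix();print(o["t"],o["ee_pos"],M.round(3),o["qpos"].round(2))
E
```

```text
2.075 [483.5017929  -34.02583248 314.15088894] [[-0.997 -0.075  0.002]
 [-0.075  0.997 -0.001]
 [-0.001 -0.002 -1.   ]] [-0.09  0.36  2.   -0.    0.78 -1.74]
```

View pics/w1.png

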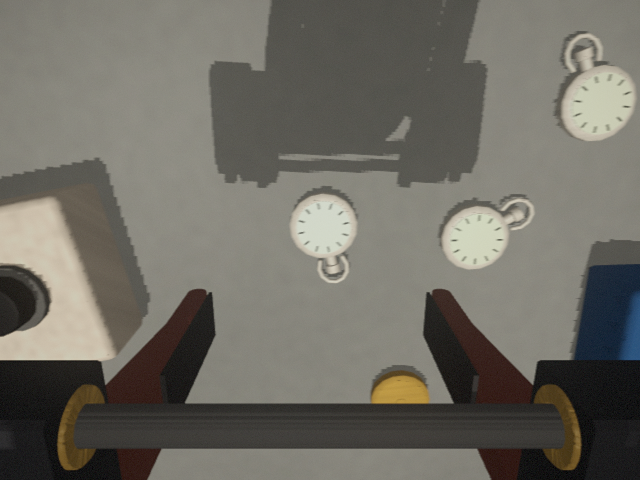

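The wrist view shows the target at (323,224) with its bow at (333,267), free on both sides. The brass case is at (400,390) and the other nickel one at (475,237).

```bash
python3 - <<'E'
from h import *
import pickle
w=pickle.load(open("w1.pkl","rb"))
p=w["pixels"].astype(int);m=((p.min(2)>150)).astype(np.uint8);m[:180]=0;m[300:]=0;m[:,:270]=0;m[:,380:]=0
o=cv2.morphologyEx(m,2,np.ones((25,25),np.uint8))
e=cv2.fitEllipse(max(cv2.findContours(o,0,2)[0],key=cv2.contourArea));print(e)
c=ray(w,*e[0],10);print("c",c)
v,u=np.nonzero(m&(np.arange(480)[:,None]>258));b=ray(w,u.mean(),v.mean(),6.5);print("bow",b,len(u),np.degrees(np.arctan2(b[1]-c[1],b[0]-c[0])))
print(readout.get_obs()["ee_pos"])
E
```

```text
((323.2355651855469, 229.56143188476562), (37.8513298034668, 66.35237121582031), 179.88162231445312)
c [480.48553231 -26.70416104  10.        ]
bow [510.96697541 -17.34808345   6.5       ] 305 17.06352221285853
[483.5017929  -34.02583248 314.15088894]
```

>>> step_arm([
  [[-0.06, 0.04, -0.4, 0, 0, 1, 1], [0, 0, -0.4, 0, 0, 1, 1], [0, 0, -0.4, 0, 0, 1, 1], [0, 0, -0.4, 0, 0, 0, 1], [0, 0, -0.4, 0, 0, 0, 1]],
])

```text
t: 2.7
ee_pos: [478.7, -27.5, 214.0]
orientation: [0.443, -3.11, -0.0]
ft_force: [0.6, -0.7, 0.5]
width: 87.9
grasp_force: 0.0
```

>>> step_arm([
  [[0, 0, 0, 0, 0, 0, 1], [0, 0, 0, 0, 0, 0, 1], [0, 0, 0, 0, 0, 0, 1], [0, 0, 0, 0, 0, 0, 1], [0, 0, 0, 0, 0, 0, 1]],
])

```text
t: 3.32
ee_pos: [478.8, -27.7, 215.1]
orientation: [-0.443, 3.109, -0.0]
ft_force: [0.3, -0.0, 0.3]
width: 87.5
grasp_force: 0.0
```

```bash
python3 - <<'E'
from h import *
w=get_image("wrist");save(w,"pics/w2.png");s=get_image("side")
cv2.imwrite("pics/w2.png",np.hstack([cv2.resize(w["pixels"],(480,360)),cv2.resize(s["pixels"][220:310,220:300],(320,360))])[:,:,::-1])
import pickle;pickle.dump(w,open("w2.pkl","wb"))
o=readout.get_obs();print(o["ee_pos"],o["orientation"])
for p in [(324,150)]:print(ray(w,*p,10))
E
```

```text
[478.74145807 -27.67129101 214.86916875] [-4.43302027e-01  3.10985317e+00 -1.24706676e-04]
[416.34907222 -42.36124215  10.        ]
```

View pics/w2.png

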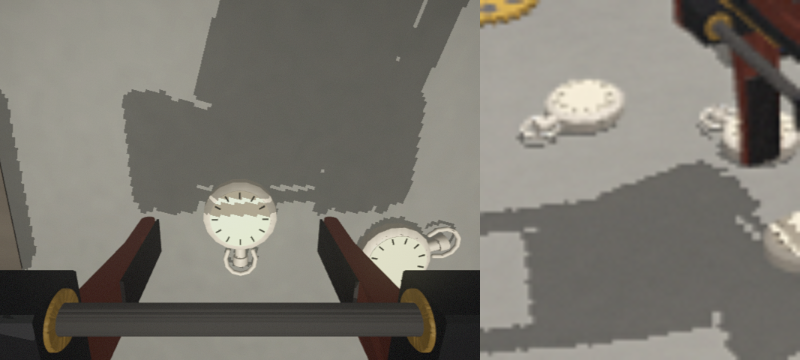

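The target sits centred between the fingers at (320,287) full-scale, with its bow straight along the free side. The neighbour at (525,340) is clear.

```bash
python3 - <<'E'
from h import *
import pickle
w=pickle.load(open("w2.pkl","rb"))
for p in [(320,287),(272,285),(368,285),(320,240),(320,336),(527,345)]:print(p,ray(w,*p,8).round(1))
E
```

```text
(320, 287) [477.6 -26.2   8. ]
(272, 285) [482.9 -48.1   8. ]
(368, 285) [470.3  -5.    8. ]
(320, 240) [455.4 -32.7   8. ]
(320, 336) [502.4 -19.    8. ]
(527, 345) [478.9  79.8   8. ]
```

>>> step_arm([
  [[-0.02, 0.02, -0.2, 0, 0, 0, 1], [0, 0, -0.2, 0, 0, 0, 1], [0, 0, -0.14, 0, 0, 0, 1], [0, 0, -0.06, 0, 0, 0, 1], [0, 0, 0, 0, 0, 0, 1]],
])

```text
t: 4.05
ee_pos: [477.7, -26.7, 184.3]
orientation: [0.443, -3.11, -0.0]
ft_force: [0.5, -0.1, 0.7]
width: 87.9
grasp_force: 0.0
```

>>> step_arm([
  [[0, 0, 0, 0, 0, 0, 0], [0, 0, 0, 0, 0, 0, 0], [0, 0, 0, 0, 0, 0, 0], [0, 0, 0, 0, 0, 0, 0], [0, 0, 0, 0, 0, 0, 0]],
])

```text
t: 4.68
ee_pos: [477.8, -26.7, 184.8]
orientation: [-0.443, 3.11, -0.0]
ft_force: [-0.9, -0.0, 1.8]
width: 44.6
grasp_force: 30.0
```

>>> step_arm([
  [[0, 0, 0, 0, 0, 0, 0], [0, 0, 0, 0, 0, 0, 0], [0, 0, 0, 0, 0, 0, 0], [0, 0, 0, 0, 0, 0, 0], [0, 0, 0, 0, 0, 0, 0]],
])

```text
t: 5.3
ee_pos: [477.7, -26.7, 184.7]
orientation: [-0.443, 3.11, -0.0]
ft_force: [-0.3, 0.8, 3.5]
width: 45.0
grasp_force: 30.0
```

>>> step_arm([
  [[0, 0, 0.4, 0, 0, 0, 0], [0, 0, 0.6, 0, 0, 0, 0], [0, 0, 0.6, 0, 0, 0, 0], [0.13, 0.4, 0.4, 0, 0, 0, 0], [0.13, 0.4, 0.3, 0, 0, 0, 0]],
])

```text
t: 5.92
ee_pos: [490.8, 13.6, 300.5]
orientation: [-0.442, 3.11, -0.0]
ft_force: [0.5, -0.9, -1.0]
width: 44.8
grasp_force: 30.0
```

>>> step_arm([
  [[0.2, 0.9, 0, 0, 0, 0, 0], [0.2, 0.9, 0, 0, 0, 0, 0], [0.2, 0.9, 0, 0, 0, 0, 0], [0.2, 0.9, 0, 0, 0, 0, 0], [0.2, 0.7, 0, 0, 0, 0, 0]],
])

```text
t: 6.55
ee_pos: [540.6, 230.1, 299.3]
orientation: [0.445, -3.109, 0.0]
ft_force: [-0.4, -0.5, 0.3]
width: 44.8
grasp_force: 30.0
```

>>> step_arm([
  [[0, 0, -0.2, 0, 0, 0, 0], [0, 0, -0.2, 0, 0, 0, 0], [0, 0, 0, 0, 0, 0, 0], [0, 0, 0, 0, 0, 0, 0], [0, 0, 0, 0, 0, 0, 0]],
])

```text
t: 7.18
ee_pos: [540.9, 227.8, 280.0]
orientation: [-0.442, 3.11, 0.0]
ft_force: [0.2, -0.4, -0.8]
width: 44.9
grasp_force: 30.0
```

```bash
python3 - <<'E'
from h import *
w=get_image("wrist");s=get_image("side");c=get_image("scene")
import pickle;pickle.dump((w,s,c),open("w3.pkl","wb"))
L=w["pixels"]; r=np.vstack([cv2.resize(s["pixels"][130:250,220:380],(160*1,120)),cv2.resize(c["pixels"][180:330,360:560],(160,120)),np.zeros((240,160,3),np.uint8)])
cv2.imwrite("pics/w3.png",np.hstack([L,r])[:,:,::-1]);print(readout.get_obs()["ee_pos"])
E
```

```text
[540.82386477 228.13275819 279.98648864]
```

View pics/w3.png

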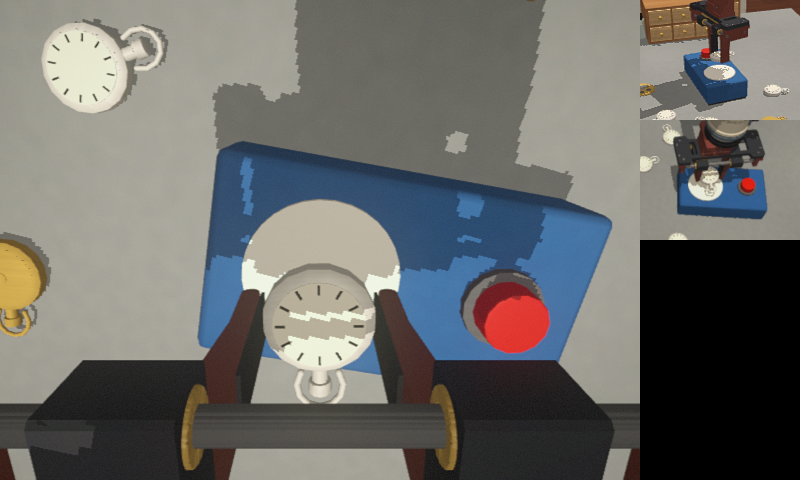

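The wrist view shows the case held level, its dial centre at (320,318). The pad spans columns 242–400 with its top at row 199, and the red plunger top is at (512,317).

```bash
python3 - <<'E'
from h import *
import pickle
w,s,c=pickle.load(open("w3.pkl","rb"))
for p in [(320,318)]:print("watch",ray(w,*p,107).round(1))
# pad arc points: circle fit on plane
P=[(242,272),(400,270),(320,199),(270,218),(371,218)]
Q=np.array([ray(w,*p,58)[:2] for p in P])
A=np.c_[2*Q,np.ones(len(Q))];x=np.linalg.lstsq(A,(Q**2).sum(1),rcond=None)[0];print("pad",x[:2],np.sqrt(x[2]+x[:2]@x[:2]))
p=w["pixels"].astype(int);m=((p[...,0]>150)&(p[...,1]<60)&(p[...,2]<60)).astype(np.uint8)
e=cv2.fitEllipse(max(cv2.findContours(m,0,2)[0],key=cv2.contourArea));print("plunger",e,ray(w,*e[0],77).round(1),ray(w,512,317,77).round(1))
E
```

```text
watch [537.9 228.7 107. ]
pad [540.72008494 230.16196418] 39.56322378922534
plunger ((517.7687377929688, 324.63409423828125), (49.07230758666992, 67.46448516845703), 60.47603988647461) [530.4 323.8  77. ] [527.5 319.6  77. ]
```

>>> step_arm([
  [[0.03, 0.03, -0.2, 0, 0, 0, 0], [0, 0, -0.2, 0, 0, 0, 0], [0, 0, -0.2, 0, 0, 0, 0], [0, 0, -0.1, 0, 0, 0, 0], [0, 0, -0.02, 0, 0, 0, 0]],
])

```text
t: 7.95
ee_pos: [542.1, 229.8, 243.0]
orientation: [0.443, -3.109, 0.0]
ft_force: [0.1, -0.4, -0.6]
width: 44.6
grasp_force: 30.0
```

>>> step_arm([
  [[0, 0, -0.02, 0, 0, 0, 0], [0, 0, 0, 0, 0, 0, 0], [0, 0, 0, 0, 0, 0, 0], [0, 0, 0, 0, 0, 0, 0], [0, 0, 0, 0, 0, 0, 0]],
])

```text
t: 8.57
ee_pos: [542.2, 229.9, 242.8]
orientation: [-0.443, 3.11, 0.0]
ft_force: [0.6, 0.8, 0.6]
width: 44.6
grasp_force: 30.0
```

>>> step_arm([
  [[0, 0, -0.02, 0, 0, 0, 0], [0, 0, 0, 0, 0, 0, 0], [0, 0, 0, 0, 0, 0, 0], [0, 0, 0, 0, 0, 0, 0], [0, 0, 0, 0, 0, 0, 0]],
])

```text
t: 9.2
ee_pos: [542.3, 229.9, 242.7]
orientation: [-0.443, 3.11, 0.0]
ft_force: [-2.5, -1.1, 10.1]
width: 44.8
grasp_force: 30.0
```

Contact with the pad (10 N), so I let go and rise.

>>> step_arm([
  [[0, 0, 0.01, 0, 0, 0, 0], [0, 0, 0, 0, 0, 0, 0.9], [0, 0, 0, 0, 0, 0, 0.9], [0, 0, 0, 0, 0, 0, 0.9], [0, 0, 0, 0, 0, 0, 0.9]],
])

```text
t: 9.82
ee_pos: [542.2, 229.8, 242.0]
orientation: [0.443, -3.11, 0.0]
ft_force: [0.3, 0.3, 0.1]
width: 78.2
grasp_force: 0.0
```

>>> step_arm([
  [[0, 0, 0, 0, 0, 0, 0.9], [0, 0, 0, 0, 0, 0, 0.9], [0, 0, 0.1, 0, 0, 0, 0.9], [0, 0, 0.4, 0, 0, 0, 0.9], [0, 0, 0.6, 0, 0, 0, 0.9]],
])

```text
t: 10.45
ee_pos: [542.0, 229.8, 298.3]
orientation: [0.443, -3.109, 0.0]
ft_force: [0.0, -0.1, 0.2]
width: 79.2
grasp_force: 0.0
```

>>> step_arm([
  [[0, 0, 0.4, 0, 0, 0, 0.9], [0, 0, 0.1, 0, 0, 0, 0], [0, 0, 0, 0, 0, 0, 0], [0, 0, 0, 0, 0, 0, 0], [0, 0, 0, 0, 0, 0, 0]],
])

```text
t: 11.08
ee_pos: [542.0, 229.7, 321.4]
orientation: [0.443, -3.109, 0.001]
ft_force: [0.4, 0.2, -1.0]
width: 42.5
grasp_force: 0.0
```

```bash
python3 - <<'E'
from h import *
w=get_image("wrist");save(w,"pics/w4.png")
import pickle;pickle.dump(w,open("w4.pkl","wb"))
p=w["pixels"].astype(int);m=((p[...,0]>110)&(p[...,1]<60)&(p[...,2]<60)).astype(np.uint8)
k=max(cv2.findContours(m,0,2)[0],key=cv2.contourArea);print(cv2.minEnclosingCircle(k),cv2.boundingRect(k))
print(readout.get_obs()["ee_pos"],readout.get_obs()["width"])
E
```

```text
((478.0310974121094, 283.766845703125), 30.266498565673828) (448, 261, 61, 50)
[542.04028054 229.76167709 321.42475804] 38.583427085082285
```

View pics/w4.png

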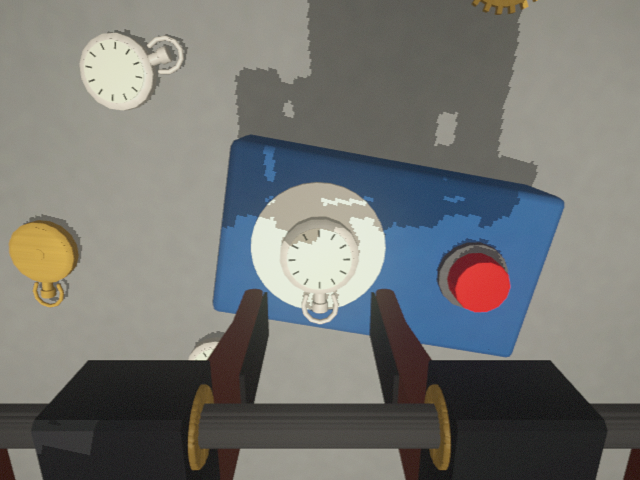

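The case lies dial up near the pad's middle: dial at (319,255), pad at (318,246). The plunger top is at (479,282).

```bash
python3 - <<'E'
from h import *
import pickle
w=pickle.load(open("w4.pkl","rb"))
print("watch",ray(w,319,255,70),"pad L,R,T,B",*[ray(w,*p,58).round(1) for p in[(251,246),(386,246),(318,183),(318,310)]],"pl",ray(w,479,282.5,77))
E
```

```text
watch [540.12320743 230.5933773   70.        ] pad L,R,T,B [550.  191.6  58. ] [527.7 268.3  58. ] [502.9 219.2  58. ] [579.1 241.3  58. ] pl [528.38608899 320.58596194  77.        ]
```

>>> step_arm([
  [[-0.08, 0.6, 0, 0, 0, 0, 0], [-0.08, 0.6, 0, 0, 0, 0, 0], [-0.08, 0.64, -0.3, 0, 0, 0, 0], [0, 0, -0.4, 0, 0, 0, 0], [0, 0, -0.4, 0, 0, 0, 0]],
])

```text
t: 11.75
ee_pos: [529.9, 321.3, 265.5]
orientation: [0.444, -3.109, 0.001]
ft_force: [0.0, 0.2, 0.4]
width: 0.5
grasp_force: 0.0
```

>>> step_arm([
  [[0, 0, -0.1, 0, 0, 0, 0], [0, 0, -0.06, 0, 0, 0, 0], [0, 0, -0.06, 0, 0, 0, 0], [0, 0, -0.04, 0, 0, 0, 0], [0, 0, 0, 0, 0, 0, 0]],
])

```text
t: 12.38
ee_pos: [530.4, 321.7, 254.6]
orientation: [-0.443, 3.109, 0.0]
ft_force: [0.1, -2.2, 3.0]
width: 0.5
grasp_force: 1.6
```

>>> step_arm([
  [[0, 0, -0.04, 0, 0, 0, 0], [0, 0, -0.04, 0, 0, 0, 0], [0, 0, -0.02, 0, 0, 0, 0], [0, 0, 0, 0, 0, 0, 0], [0, 0, 0, 0, 0, 0, 0]],
])

```text
t: 13.0
ee_pos: [530.5, 321.8, 249.4]
orientation: [-0.443, 3.109, 0.0]
ft_force: [1.2, -3.2, 5.6]
width: 0.3
grasp_force: 2.6
```

Nearly at the stop. I'll go a little further until the stop shows in the force.

>>> step_arm([
  [[0, 0, -0.02, 0, 0, 0, 0], [0, 0, 0, 0, 0, 0, 0], [0, 0, 0, 0, 0, 0, 0], [0, 0, 0, 0, 0, 0, 0], [0, 0, 0, 0, 0, 0, 0]],
])

```text
t: 13.62
ee_pos: [530.5, 321.9, 249.3]
orientation: [-0.443, 3.109, 0.0]
ft_force: [-1.0, -5.1, 11.9]
width: 0.6
grasp_force: 6.3
```

The force rose to 12 N without further travel, so the plunger is on its hard stop and held for over 0.5 s. Now I rise.

>>> step_arm([
  [[0, 0, 0.1, 0, 0, 0, 0], [0, 0, 0.2, 0, 0, 0, 0], [0, 0, 0.5, 0, 0, 0, 0], [0, 0, 0.6, 0, 0, 0, 0], [0, -0.3, 0.6, 0, 0, 0, 0]],
])

```text
t: 14.25
ee_pos: [529.8, 307.6, 348.9]
orientation: [0.445, -3.109, -0.001]
ft_force: [0.2, -0.8, -1.0]
width: 0.9
grasp_force: 0.0
```

>>> step_arm([
  [[0, -0.5, 0, 0, 0, 0, 0], [0, -0.5, 0, 0, 0, 0, 0], [0, 0, 0, 0, 0, 0, 0], [0, 0, 0, 0, 0, 0, 0], [0, 0, 0, 0, 0, 0, 0]],
])

```text
t: 14.88
ee_pos: [530.2, 257.3, 347.7]
orientation: [0.444, -3.11, -0.0]
ft_force: [0.5, 0.1, -0.1]
width: 0.3
grasp_force: 0.0
```

```bash
python3 - <<'E'
from h import *
w=get_image("wrist");save(w,"pics/w5.png");print(readout.get_obs()["ee_pos"])
import pickle;pickle.dump(w,open("w5.pkl","wb"))
E
```

```text
[530.15021472 257.37517583 347.81647004]
```

View pics/w5.png

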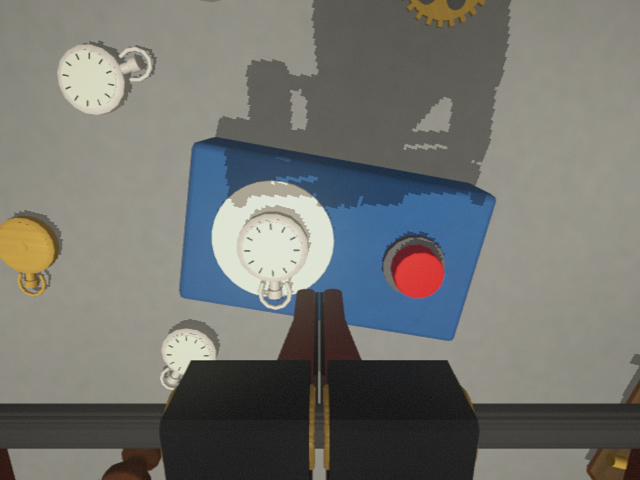

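The case sits in the middle of the pad, its dial at (273,246) and the pad centre near (272,238). The red plunger at (417,271) is up again, the arm is clear, and the brass case at (28,245) hasn't moved.

```bash
python3 -c "
from h import *
print(ctrl.close_job())"
```

```text
the job is handed in; nothing more can be done
None
```

The nickel case lies flat and dial up, about 1 mm from the pad's centre. I pushed the red plunger to its stop, held it, and it came back up; the brass case was not touched and the job is handed in (no verdict was returned).

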